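Pack the camera kit into its cut foam

ROBOT

A 6-joint arm with a two-finger parallel gripper is mounted at the origin on a cart in front of the work surface, level with it; the furniture and walls round the work are solid. World frame = base frame: x ahead of the robot, y to its left, z up, the work surface at z = 0. Lengths are in m, angles in rad, forces in N, time in s.
With the tool pointing down it reaches from about 0.275 to 1 m from the base axis. Payload 8.4 kg.
Tool frame: the origin (TCP) lies at the very end of the fingers, on their centre line; the grasp point (between the pads) lies 19 mm behind it; z points along the fingers, y is the line along which they close (so a half turn about z gives the same grasp; the last joint's range is limited). The gripper opens to 85 mm and grips with 20 to 120 N. Pads are 22 mm wide; open, the fingers measure 114 mm over their backs; the gripper's body (76 mm by 85 mm) begins 54 mm behind the grasp point. The pads swing forward as they close: fully open they stand 13 mm farther back than shut.
Start: joints at [1.138, 0.353, 1.633, -0, 1.155, -0.002], TCP at [0.261, 0.568, 0.231] pointing down, gripper open.
Joint ranges: [-2.63, 2.63], [-0.92, 2.1], [0.06, 2.66], [-1.3, 4.44], [0, 2.69], [-3.02, 3.02]. Speed limits (rad/s): [2.22, 2.22, 2.79, 3.14, 3.14, 3.14].

INTERFACE

Orientations are given as [roll, pitch, yaw] about the fixed x, y, z axes, in that order (R = Rz(yaw) Ry(pitch) Rx(roll)).
In Python, from bench import bot gives the robot as it stands.
- The arm moves only by the shell command python3 -m jog FILE [OPENING] [FORCE], which reads ROWS from the file FILE. ROWS is a JSON object whose key "segments" holds a list of rows, 1 to 10 of them, each of 6 numbers: dx, dy, dz in fractions of the full range, 1 being 0.5 m, then a rotation vector rx, ry, rz in fractions of the full range, 1 being pi rad; each row shifts and turns the commanded pose from where the row before left it, along the tool's axes as they then stand; what a row does not reach is not made up. A row lasts 1/12 s, in which the tool goes at most 0.0417 m and 0.125 rad, less where a joint would pass 70% of its speed; a pose out of reach is approached as far as the arm can. OPENING is the finger opening in m, set as the command begins (- or left out keeps the last). The fingers move at their own pace and stop on an object; FORCE is the grip in N (left out, the last holds). Time passes only in rows, so rows that do not move let the fingers close. It prints the time, the measured TCP pose, the force, the opening and the grip force at its end. No shift or turn number may pass 1 either way. Input that does not fit is refused with a message, and nothing moves.
- bot.get_obs(): the state, without advancing time (a new reading comes with each control period).
- bot.camera(name): name is "scene" or "top" or "wrist"; returns a dict with "img" (384x512x3 uint8, red, green, blue), "range_z" (384x512 float32, m along the optical axis (not along the pixel's ray), 0 where there is no reading), "fov_y" (degrees; the focal length in pixels is half the picture's height over the tangent of half this angle, whatever the lens; pixels are square), "cx", "cy" (the principal point, pixels), "D" ([k1, k2, p1, p2, k3] as OpenCV has them; the pictures are not rectified), "position" and "orientation" of the camera in the world. Camera axes: x right, y down, z forward; pixel columns grow to the right and rows downward; lengths in m; the calibration is good to about 2 mm. A picture is of the moment at which its call begins.
- bot.sign_off(): hands the job in; it is judged then, once.
The state is a dict: "clock": time; "joint_pos": joint angles; "joint_velocities": joint speeds; "effort": joint torques, N m; "ee_pos": TCP position; "tcp_rot": TCP orientation; "wrist_force": force on the tool from outside, world axes, zero at the start; "ft_torque": the same for the moment, N m; "finger_gap": finger opening in m; "gripper_force": force on a finger pad.
Only numpy, scipy, OpenCV 4.12 (cv2) and the standard library are available. Lean on these libraries where they do the work, as an engineer would, in place of code of your own. Each camera call takes 0.05 s, during which the arm holds its last target. There are 200 camera calls.

TASK

Put the camera kit away in its tray: set the lens, the film canister, the camera battery and the memory stick each down into the foam cut-out made for it, right to the bottom of the cut-out. Turn the lens so that its tripod foot drops into the slot, and keep it upright all the way; leave the candle and the block of note paper where they are.

Things in the scene. Friction and masses are not known exactly. Their poses are not given: they have to be found in the camera images.
- lens: Black lens standing upright, 71 tall. Barrel 62 mm wide below 30 mm height, ribbed and 66 wide above (grip there, on its y sides; fingertips above 26 mm). Low collar 67 wide carries one foot towards the lens's -x: 13 mm wide stem, end plate 20 wide (y), 4 to 30 mm high, outer face 45 mm from the axis. Visible thumbscrew on the +y side has no contact. 0.29 kg. Origin: centre of underside, z up.
- film_can: Small black round film canister with a grey press lid, standing upright, 52 mm tall, body 31 mm across, lid (top 7 mm) 34 mm across. Origin: centre of its underside, z up.
- battery: Flat black camera battery lying flat, 52 mm long (x), 36 mm wide (y), 16 mm high. Origin: centre of its underside, z up.
- usb_stick: Black USB memory stick lying flat, 52 mm long (y), 18 mm wide (x), 8 mm high. The housing spans y = -14 to +26 mm; the metal plug, 12 mm wide, is the -y end. Grip the housing across x, at about y = +3 mm. Origin: centre of the underside of the whole stick. (The blue and white eraser is not part of the kit.)
- lens_insert: Fixed charcoal foam insert, 108x108x30 mm, in one quarter of a shallow aluminium tray (226 mm square, rim 33 mm high). Origin: centre of underside, 4 mm above desk (foam top at 34 mm). Round well 76 mm wide, 22 deep (floor 8 mm above origin), with a slot for the lens foot, 30 wide, as deep, along the insert's -x to 50 mm from centre. The lens drops in only with its foot in the slot.
- can_insert: Fixed charcoal foam insert, 108x108x30 mm, in one quarter of a shallow aluminium tray (226 mm square, rim 33 mm high). Origin: centre of underside, 4 mm above desk (foam top at 34 mm). Small round hole, 41 mm wide, 22 mm deep (floor 8 mm above origin), at the centre, for the film canister.
- battery_insert: Fixed charcoal foam insert, 108x108x30 mm, in one quarter of a shallow aluminium tray (226 mm square, rim 33 mm high). Origin: centre of underside, 4 mm above desk (foam top at 34 mm). Pocket 60 (x) by 44 (y) mm, 10 deep (floor 20 mm above origin), for the flat battery; crossed by a 40 mm wide, equally deep finger channel along y, edge to edge.
- stick_insert: Fixed charcoal foam insert, 108x108x30 mm, in one quarter of a shallow aluminium tray (226 mm square, rim 33 mm high). Origin: centre of underside, 4 mm above desk (foam top at 34 mm). Narrow pocket 26 (x) by 60 (y) mm, 6 deep (floor 24 mm above origin), for the flat memory stick, either way round; crossed by a 42 mm wide, equally deep finger channel along x, edge to edge.
- candle: Glass candle jar standing at the back left of the desk, 76 mm across, 90 mm tall; not to be disturbed. Origin: centre of its underside. (A tall shelf unit stands left of the desk, its nearest post, 24 mm square, at x = 0.62, y = 0.30: draw the gripper away from it to the right at the start.)
- note_block: Block of plain white note paper, 60 (x) by 50 (y) by 26 mm high, lying among the kit; it stays where it is. Origin: centre of its underside.
Not all that is in view belongs to the job. What is shaped like the battery but yellow is not meant.

How it is judged:
At the end, for the whole second after the job is handed in: All four at rest at the bottom of their own cut-outs, level within 0.12 rad: lens within 8 mm of centre, can 9, battery and stick 10 (and along the pocket within 0.25 rad); undersides at most 4.5 mm (lens, can), 3.5 mm (battery), 3 mm (stick) above the cut-out's floor (horizontal distance between lens and lens_insert below 0.008 m and z of lens in the frame of lens_insert below 0.0125 m and angle between each of lens, film_can, battery, usb_stick's own z axis and vertical below 0.12 rad and linear speed of each of lens, film_can, battery, usb_stick below 0.02 m/s and horizontal distance between film_can and can_insert below 0.009 m and z of film_can in the frame of can_insert below 0.0125 m and horizontal distance between battery and battery_insert below 0.01 m and z of battery in the frame of battery_insert below 0.0235 m and angle between the x axis of battery and the x axis of battery_insert, either way round below 0.25 rad and horizontal distance between usb_stick and stick_insert below 0.01 m and z of usb_stick in the frame of stick_insert below 0.027 m and angle between the x axis of usb_stick and the x axis of stick_insert, either way round below 0.25 rad); the robot touches nothing.
It fails at once if the lens is tipped by more than 0.5 rad (angle between lens's own z axis and vertical above 0.5 rad).
It fails at once if the candle is shifted by more than 30 mm (distance of candle from where it was at the start of the episode above 0.03 m).
It fails at once if the block of note paper is shifted by more than 30 mm (distance of note_block from where it was at the start of the episode above 0.03 m).
It also fails if it takes over 104 s, if anything falls off the work surface, if the arm or the gripper's body presses on something with over 40 N, if the wrist force passes 120 N, or if a joint passes its speed limit or range.

## Working session

There is one attempt and no reset: what is moved stays moved. The work goes in short steps, Python scripts to look and compute and a shell command to move; the robot and the scene stay as the last step left them, time stands still between calls to the robot, and variables do not carry over. Pictures are saved under pics/ and viewed, at most 14 in all, crops included, and the job is handed in when it is done.

```bash
mkdir -p pics; ls; cat > h.py <<'E'
import numpy as np, cv2
from scipy.spatial.transform import Rotation as R
from bench import bot
def cam(n):
    c=bot.camera(n); h=c["img"].shape[0]; f=h/2/np.tan(np.radians(c["fov_y"])/2)
    c["K"]=np.array([[f,0,c["cx"]],[0,f,c["cy"]],[0,0,1]]); c["D"]=np.array(c["D"],float)
    o=np.array(c["orientation"],float); c["R"]=o if o.shape==(3,3) else (R.from_euler('xyz',o).as_matrix() if len(o)==3 else R.from_quat(o).as_matrix())
    c["p"]=np.array(c["position"]); return c
def ray(c,uv):
    u=cv2.undistortPoints(np.array(uv,float).reshape(-1,1,2),c["K"],c["D"]).reshape(-1,2)
    return np.c_[u,np.ones(len(u))]
def plane(c,uv,z):
    d=ray(c,uv)@c["R"].T; return c["p"]+d*((z-c["p"][2])/d[:,2])[:,None]
def depth(c,uv):
    uv=np.array(uv).reshape(-1,2); z=c["range_z"][uv[:,1].astype(int),uv[:,0].astype(int)]
    return c["p"]+(ray(c,uv)*z[:,None])@c["R"].T
def cloud(c):
    h,w=c["range_z"].shape; g=np.stack(np.meshgrid(np.arange(w),np.arange(h)),-1).reshape(-1,2)
    return depth(c,g).reshape(h,w,3)
E
python3 - <<'E'
from h import *
for n in("scene","top","wrist"):
    c=cam(n); cv2.imwrite(f"pics/{n}0.png",c["img"][:,:,::-1]); print(n,c["p"],c["orientation"],c["fov_y"],c["D"],c["cx"],c["cy"])
print(bot.get_obs())
E
```

```text
pics
scene [-0.09702305  0.41232788  0.54316446] [-2.12456721  0.02290613 -2.19877784] 47.998506254116094 [-0.06597556  0.          0.          0.          0.        ] 249.30303366437752 199.2958924504514
top [ 0.41654564 -0.04161979  1.11525345] [-2.99721989 -0.0260174  -1.58550513] 43.161396702280015 [-0.01072987  0.          0.          0.          0.        ] 255.54361923788153 187.87418078095922
wrist [0.19906824 0.59479477 0.37394104] [2.86955191e+00 1.16940398e-03 1.13934556e+00] 64.09164443736016 [-0.05299856  0.          0.          0.          0.        ] 262.61181494799746 187.02728152144843
{'clock': 0.15, 'joint_pos': array([ 1.13757363e+00,  3.53494813e-01,  1.63396929e+00, -5.27595871e-06,
        1.15520795e+00, -2.40562911e-03]), 'joint_velocities': array([ 1.68617000e-03, -8.57116450e-05, -1.53503408e-03,  6.09120514e-04,
        1.01012074e-03,  1.55545194e-04]), 'effort': array([-6.68289904e-04, -6.05633426e+01, -3.42340028e+01,  9.86892957e-06,
        6.05517940e-03,  3.66757291e-09]), 'ee_pos': array([0.26085734, 0.56755172, 0.23072798]), 'tcp_rot': array([-3.14051324e+00,  2.22790826e-06,  2.71077772e+00]), 'wrist_force': array([-0.0438295 , -0.51261392, -0.0959037 ]), 'ft_torque': array([ 0.02871182,  0.01557146, -0.02846741]), 'gripper_force': 0.0, 'finger_gap': 0.08519035553539214}
```

View pics/top0.png

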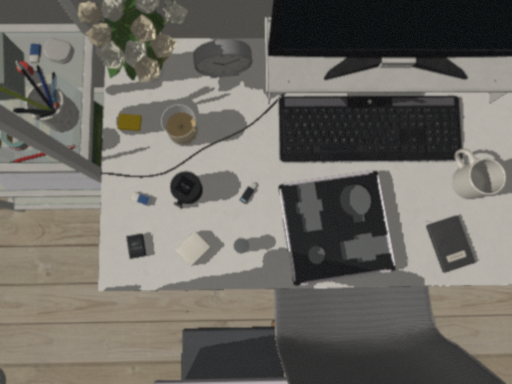

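View pics/scene0.png

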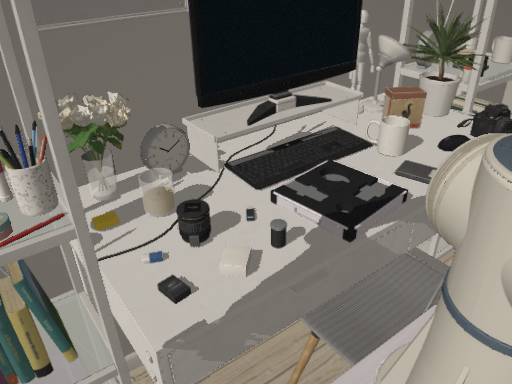

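The top view (columns run towards -y, rows towards -x) shows:

- **Kit:** lens at (186,187), stick at (249,191), can at (242,245) and battery at (136,245).
- **To stay put:** note block at (193,247) and candle at (180,125).
- **Decoys:** blue/white eraser at (143,198), yellow battery lookalike at (129,122) and a dark wallet or disk at (450,243).
- **Tray:** centred near (337,227).

The black battery at (136,245) fits the description because it is black and 52x36 mm. The stick at (249,191) is black with a metal plug. I'll confirm both in an enlarged crop.

```bash
python3 - <<'E'
from h import *
c=cam("top"); im=c["img"][:,:,::-1]
g=(255*(im/255.)**0.5).astype(np.uint8)
cv2.imwrite("pics/tray1.png",cv2.resize(g[165:290,110:400],None,fx=2.75,fy=2.75,interpolation=cv2.INTER_CUBIC))
P=cloud(c)
for n,uv in dict(lens=(186,187),stick=(249,191),can=(242,245),bat=(136,245),note=(193,247),candle=(180,125),desk=(220,220),foam=(335,225),L=(356,200),C=(317,254),B=(365,247),S=(311,207)).items(): print(n,P[uv[1],uv[0]].round(4))
# tray corners
m=((P[:,:,2]>0.024)&(P[:,:,2]<0.05)).astype(np.uint8); m[:,:270]=0;m[:165]=0;m[:,405:]=0
m=cv2.morphologyEx(m,cv2.MORPH_OPEN,np.ones((3,3)))
k=max(cv2.findContours(m,0,2)[0],key=cv2.contourArea); r=cv2.minAreaRect(k); b=cv2.boxPoints(r)
w=plane(c,b,0.033); print(b.round(1),w.round(4),w.mean(0), np.linalg.norm(np.diff(w,axis=0),axis=1))
E
```

```text
lens [0.5715 0.0797 0.0714]
stick [ 0.57   -0.0576  0.008 ]
can [ 0.4456 -0.0402  0.0494]
bat [0.4498 0.1973 0.0146]
note [0.4432 0.0682 0.0308]
candle [0.719  0.0979 0.0394]
desk [ 0.5047  0.0097 -0.0007]
foam [ 0.4874 -0.2483  0.036 ]
L [ 0.5457 -0.3033  0.0133]
C [ 0.424  -0.2101  0.0075]
B [ 0.4378 -0.3161  0.0253]
S [ 0.5293 -0.1969  0.0277]
[[277.5 183.2]
 [380.  167. ]
 [396.3 270.1]
 [293.8 286.3]] [[ 0.5837 -0.1219  0.033 ]
 [ 0.6186 -0.3573  0.033 ]
 [ 0.3857 -0.3817  0.033 ]
 [ 0.3543 -0.1528  0.033 ]] [ 0.4855859  -0.25343293  0.033     ] [0.23796997 0.23414327 0.2310363 ]
```

View pics/tray1.png

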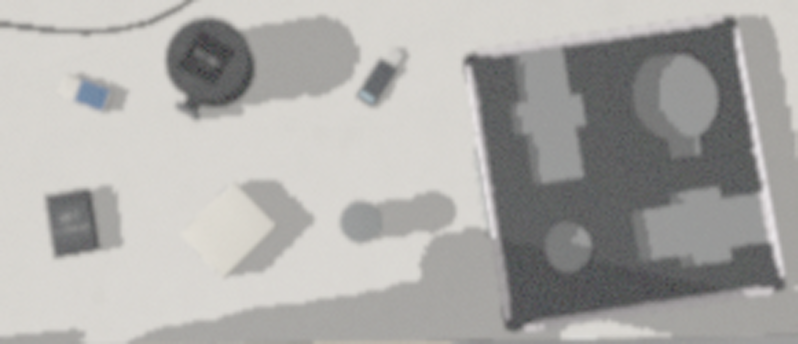

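The crop shows the lens at (210,62) with its foot at (190,105), towards the lower left. The black stick is at (380,82) with its metal plug up and to the right, and the black battery is at (72,222). In the tray:

- **Top left:** stick pocket (floor at 28 mm).
- **Top right:** lens well, with its slot pointing down at (685,145).
- **Bottom left:** can hole.
- **Bottom right:** battery pocket (floor at 24 mm).

I'll move over the lens, heading right first to clear the post.

Careful with the scale: shifts go in shares of 0.5 m and turns go in shares of pi rad. That gives: -0.031 m is -0.062, -0.0225 m is -0.045.

```bash
echo '{"segments":[[-0.045, -0.062, 0, 0, 0, 0], [-0.045, -0.062, 0, 0, 0, 0], [-0.045, -0.062, 0, 0, 0, 0], [-0.045, -0.062, 0, 0, 0, 0], [-0.045, -0.062, 0, 0, 0, 0], [-0.045, -0.062, 0, 0, 0, 0], [-0.045, -0.062, 0, 0, 0, 0], [-0.045, -0.062, 0, 0, 0, 0]]}' > next.json && python3 -m jog next.json 0.085
echo '{"segments":[[-0.076, -0.016, 0, 0, 0, 0], [-0.076, -0.016, 0, 0, 0, 0], [-0.076, -0.016, 0, 0, 0, 0], [-0.076, -0.016, 0, 0, 0, 0], [-0.076, -0.016, 0, 0, 0, 0], [-0.076, -0.016, 0, 0, 0, 0], [-0.076, -0.016, 0, 0, 0, 0], [0, 0, 0, 0, 0, 0], [0, 0, 0, 0, 0, 0]]}' > next.json && python3 -m jog next.json
python3 - <<'E'
from h import *
c=cam("wrist"); cv2.imwrite("pics/w1.png",c["img"][:,:,::-1]); print(c["p"])
o=bot.get_obs();print(o["ee_pos"],o["tcp_rot"],o["joint_pos"])
E
```

```text
clock: 0.87
ee_pos: [0.3208, 0.2657, 0.2313]
tcp_rot: [3.141, 0.0, 2.711]
wrist_force: [0.1, -0.8, 0.8]
finger_gap: 0.0853
gripper_force: 0.0
clock: 1.62
ee_pos: [0.5403, 0.1041, 0.2308]
tcp_rot: [-3.141, -0.001, 2.708]
wrist_force: [-0.6, -1.2, -0.5]
finger_gap: 0.0849
gripper_force: 0.0
[0.47862496 0.13141607 0.37413401]
[0.539043   0.10492836 0.23072299] [-3.14100656e+00 -1.28916276e-03  2.70914124e+00] [ 1.89349811e-01  2.36866404e-01  1.79621558e+00  3.06530176e-04
  1.10989996e+00 -9.49132004e-01]
```

View pics/w1.png

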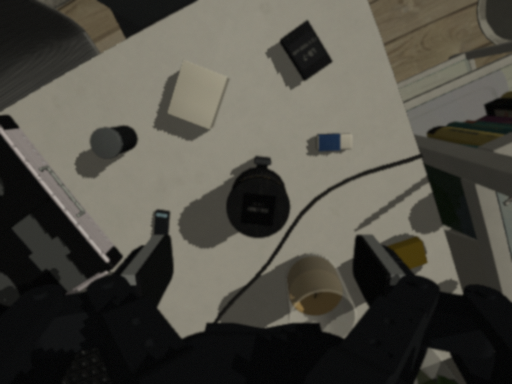

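The wrist view shows the lens top near (258,202) with its foot at (262,160), the stick at (161,222), the can at (108,141) and the battery at (305,50). The note block is at (198,95). Next I'll measure the lens, battery, can and stick from this view.

```bash
cat >> h.py <<'E'
def blob(m,near):
    n,l,s,ce=cv2.connectedComponentsWithStats(m.astype(np.uint8)); 
    i=1+np.argmin(np.hypot(*(ce[1:]-near).T)+1e3*(s[1:,4]<40)); return (l==i).astype(np.uint8)
def rect(c,m,z):
    k=max(cv2.findContours(m,0,1)[0],key=cv2.contourArea).reshape(-1,2)
    w=plane(c,k,z)[:,:2]; r=cv2.minAreaRect((w*1000).astype(np.float32)); b=cv2.boxPoints(r)
    e=max(b[1]-b[0],b[2]-b[1],key=np.linalg.norm); a=np.arctan2(e[1],e[0])
    return np.array(r[0]).round(1),np.array(r[1]).round(1),round(float((a+np.pi/2)%np.pi-np.pi/2),3)
def circ(c,m,z):
    k=max(cv2.findContours(m,0,1)[0],key=cv2.contourArea).reshape(-1,2)
    w=plane(c,cv2.convexHull(k).reshape(-1,2),z)[:,:2]; p,r=cv2.minEnclosingCircle((w*1000).astype(np.float32)); return np.round(p,1),round(r,1)
E
python3 - <<'E'
from h import *
c=cam("wrist"); P=cloud(c); Z=P[:,:,2]; g=c["img"].max(2)
print("desk z",np.median(Z[140:150,230:240]))
m=blob(((Z>.062)&(Z<.085)),(258,202)); print("lens",circ(c,m,.071), P[m>0].mean(0).round(4),np.median(Z[m>0]))
ctr=P[m>0].mean(0)[:2]
d=np.linalg.norm(P[:,:,:2]-ctr,axis=2); f=(Z>.012)&(Z<.04)&(d>.037)&(d<.05); f[:, :200]=0
q=P[f]; print("foot",f.sum(),q.mean(0)-np.r_[ctr,0], "x-axis yaw",np.arctan2(*(ctr-q[:,:2].mean(0))[::-1]))
m=blob(Z>.046,(100,141))if 0 else blob((Z>.044)&(Z<.06),(105,141)); print("can",circ(c,m,.052),P[m>0].mean(0))
m=blob((Z>.010)&(Z<.022),(305,50)); print("bat d",rect(c,m,.016)); 
m=blob(g<70,(305,50)); print("bat c",rect(c,m,.016))
m=blob((Z>.018)&(Z<.034),(198,95)); print("note",rect(c,m,.026))
t=cam("top"); P=cloud(t); Z=P[:,:,2]; g=t["img"].max(2)
m=blob(Z>.062,(186,187)); print("T lens",circ(t,m,.071),P[m>0].mean(0))
m=blob((Z>.044)&(Z<.06),(240,245)); print("T can",circ(t,m,.052),P[m>0].mean(0))
m=blob(g<90,(136,245)); print("T bat c",rect(t,m,.016))
m=blob(g<90,(249,191)); print("T stick c",rect(t,m,.008))
m=blob((Z>.004)&(Z<.014),(249,191)); print("T stick d",rect(t,m,.008))
E
```

```text
desk z 0.0009268295508735314
lens (array([573.3,  81.6]), 33.8) [0.5724 0.0822 0.0717] 0.07190685987200643
foot 123 [-0.03453345  0.02113274  0.02709167] x-axis yaw -0.5491598185393985
can (array([445.5, -37.3]), 18.1) [ 0.44517515 -0.03698336  0.0518793 ]
bat d (array([448.7, 197.2]), array([52.8, 36.7]), 0.173)
bat c (array([449.1, 194.3]), array([50.8, 41.6]), 0.167)
note (array([441.3,  68.9]), array([50.8, 60.5]), -0.801)
T lens (array([669.5, -86.1]), 681.7) [0.64912963 0.01186962 0.40196391]
T can (array([445.8, -37.3]), 16.6) [ 0.44562819 -0.03760997  0.05177883]
T bat c (array([448.3, 196.1]), array([49.5, 37.1]), 0.174)
T stick c (array([563. , -53.6]), array([16.6, 34. ]), -0.597)
T stick d (array([567.2, -55.7]), array([19.2, 54.7]), -0.597)
```

Converted, -0.0405 m is -0.081, 0.035 m is 0.07, 0.116 rad is 0.0369.

```bash
echo '{"segments":[[-0.081, -0.0134, 0, 0, 0, 0], [0, 0, 0, 0, 0, 0.0369], [0, 0, 0.07, 0, 0, 0], [0, 0, 0.07, 0, 0, 0], [0, 0, 0.07, 0, 0, 0], [0, 0, 0.07, 0, 0, 0], [0, 0, 0.056, 0, 0, 0], [0, 0, 0.056, 0, 0, 0], [0, 0, 0, 0, 0, 0]]}' > next.json && python3 -m jog next.json 0.085 && echo '{"segments":[[0, 0, 0, 0, 0, 0], [0, 0, 0, 0, 0, 0], [0, 0, 0, 0, 0, 0], [0, 0, 0, 0, 0, 0], [0, 0, 0, 0, 0, 0], [0, 0, 0, 0, 0, 0]]}' > next.json && python3 -m jog next.json 0.055 50
python3 - <<'E'
from h import *
o=bot.get_obs();print(o["ee_pos"],o["tcp_rot"],o["joint_pos"])
E
```

```text
clock: 2.52
ee_pos: [0.5688, 0.0831, 0.0309]
tcp_rot: [-3.137, -0.006, 2.596]
wrist_force: [-1.4, 0.3, -0.5]
finger_gap: 0.085
gripper_force: 0.0
clock: 3.02
ee_pos: [0.5743, 0.0828, 0.037]
tcp_rot: [3.14, 0.002, 2.595]
wrist_force: [-2.0, 1.4, 8.1]
finger_gap: 0.0648
gripper_force: 56.8
[0.5742686  0.08279414 0.03700502] [3.13985842e+00 1.70394450e-03 2.59473533e+00] [ 1.40448032e-01  5.32317124e-01  1.86693210e+00  3.84755825e-04
  7.39926090e-01 -8.83776287e-01]
```

Converted, -0.035 m is -0.07, -0.03 m is -0.06.

```bash
echo '{"segments":[[0, 0, -0.06, 0, 0, 0], [0, 0, -0.07, 0, 0, 0], [0, 0, -0.07, 0, 0, 0], [0, 0, -0.07, 0, 0, 0], [0, 0, 0, 0, 0, 0], [0, 0, 0, 0, 0, 0]]}' > next.json && python3 -m jog next.json
python3 - <<'E'
from h import *
t=cam("top"); c=cam("wrist"); o=bot.get_obs(); print(o["ee_pos"],o["tcp_rot"],o["finger_gap"])
cs=[cam("top")["range_z"] for _ in range(8)]; t["range_z"]=np.mean(cs,0)
P=cloud(t); Z=P[:,:,2]
W=np.zeros(Z.shape,bool); W[165:290,272:402]=1
print("foam z",np.median(Z[222:228,325:340]))
roi=cv2.imread("pics/top0.png")
ok=W&(Z>.031)&(Z<.042)
k=max(cv2.findContours(cv2.morphologyEx(ok.astype(np.uint8),cv2.MORPH_CLOSE,np.ones((3,3))),0,1)[0],key=cv2.contourArea)
hull=np.zeros(Z.shape,np.uint8); cv2.drawContours(hull,[k],-1,1,-1); print("tray",rect(t,hull,.034))
inn=cv2.erode(hull,np.ones((7,7)))>0
for n,uv,th in (("L",(352,200),.026),("C",(317,254),.026),("B",(365,247),.0305),("S",(311,207),.0312)):
    m=blob(inn&(Z<th),uv); q=P[m>0]; print(n,m.sum(),rect(t,m,.034),circ(t,cv2.morphologyEx(m,cv2.MORPH_OPEN,np.ones((19,19))) if n=="L" else m,.034),np.median(q[:,2]))
z8=np.clip((Z-0.0)/.05*255,0,255).astype(np.uint8)[165:290,265:405]
g=(255*(t["img"][165:290,265:405,::-1]/255.)**.5).astype(np.uint8)
v=np.hstack([cv2.cvtColor(z8,cv2.COLOR_GRAY2BGR),g]); cv2.imwrite("pics/tray2.png",cv2.resize(v,None,fx=2.8,fy=2.8,interpolation=cv2.INTER_CUBIC))
E
```

```text
clock: 3.52
ee_pos: [0.5747, 0.0826, 0.1728]
tcp_rot: [3.138, 0.004, 2.595]
wrist_force: [0.1, 0.4, -3.4]
finger_gap: 0.0648
gripper_force: 58.3
[0.57240726 0.0822649  0.1694802 ] [-3.14078176e+00 -9.64016574e-04  2.59473507e+00] 0.064658758725089
foam z 0.03408353386172436
tray (array([ 484.7, -252.1]), array([231.1, 231.1]), -1.437)Traceback (most recent call last):
  File "<stdin>", line 13, in <module>
  File "h.py", line 29, in circ
    k=max(cv2.findContours(m,0,1)[0],key=cv2.contourArea).reshape(-1,2)
      ~~~^^^^^^^^^^^^^^^^^^^^^^^^^^^^^^^^^^^^^^^^^^^^^^^^
ValueError: max() iterable argument is empty
```

```bash
python3 - <<'E'
from h import *
t=cam("top"); cs=[cam("top")["range_z"] for _ in range(6)]; t["range_z"]=np.mean(cs,0)
P=cloud(t); Z=P[:,:,2]; W=np.zeros(Z.shape,bool); W[165:290,272:402]=1
ok=W&(Z>.031)&(Z<.042)
k=max(cv2.findContours(cv2.morphologyEx(ok.astype(np.uint8),cv2.MORPH_CLOSE,np.ones((3,3))),0,1)[0],key=cv2.contourArea)
hull=np.zeros(Z.shape,np.uint8); cv2.drawContours(hull,[k],-1,1,-1); print("tray",rect(t,hull,.034))
inn=cv2.erode(hull,np.ones((7,7)))>0
for n,uv,th in (("L",(352,200),.026),("C",(317,254),.026),("B",(365,247),.0305),("S",(311,207),.0312)):
    m=blob(inn&(Z<th),uv); q=P[m>0]; mo=cv2.morphologyEx(m,cv2.MORPH_OPEN,cv2.getStructuringElement(2,(17,17))) if n=="L" else m
    print(n,m.sum(),mo.sum(),rect(t,m,.034),circ(t,mo if mo.any() else m,.034),np.median(q[:,2]))
z8=np.clip(Z/.05*255,0,255).astype(np.uint8)[165:290,265:405]
g=(255*(t["img"][165:290,265:405,::-1]/255.)**.5).astype(np.uint8)
v=np.hstack([cv2.cvtColor(z8,cv2.COLOR_GRAY2BGR),g]); cv2.imwrite("pics/tray2.png",cv2.resize(v,None,fx=2.8,fy=2.8,interpolation=cv2.INTER_CUBIC))
E
```

```text
tray (array([ 484.8, -252.1]), array([231. , 231.1]), -1.437)
L 887 0 (array([ 541.4, -301.5]), array([84.3, 71.9]), 0.674) (array([ 539.1, -299.5]), 43.9) 0.012305978234210091
C 252 252 (array([ 424.4, -205.6]), array([38.8, 37.9]), 0.758) (array([ 423.8, -205. ]), 20.0) 0.012212395865882963
B 1009 1009 (array([ 438.3, -312.8]), array([ 59.6, 107.2]), -1.437) (array([ 438., -313.]), 55.8) 0.02403813689500267
S 953 953 (array([ 530.9, -191.4]), array([107.6,  59.1]), 0.127) (array([ 530.7, -189.4]), 56.7) 0.028186516870071232
```

View pics/tray2.png

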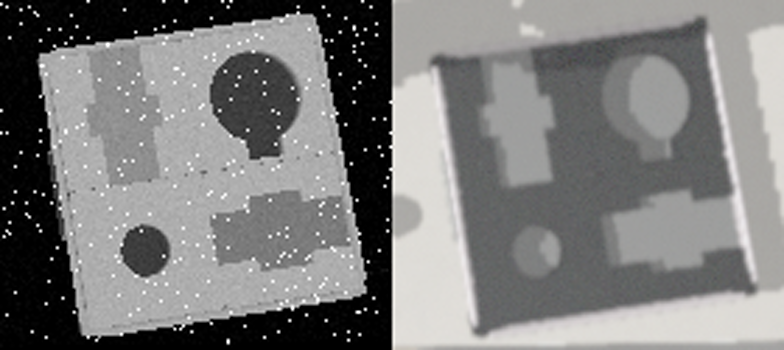

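The depth map shows the four cut-outs clearly, with the lens slot at (263,145) pointing towards tray -x. The tray centre is (0.4848,-0.2521), its yaw is 0.134, and the inserts sit at ±54 mm. I'll check the foot direction in the hand before turning the lens.

```bash
python3 - <<'E'
from h import *
c=cam("wrist"); o=bot.get_obs(); T=R.from_euler('xyz',o["tcp_rot"]).as_matrix()
P=np.mean([cloud(cam("wrist")) for _ in range(4)],0); Q=(P-o["ee_pos"])@T   # tool frame
print(o["ee_pos"],o["tcp_rot"])
h=-Q[:,:,2]+.037  # height above lens underside
r=np.hypot(Q[:,:,0],Q[:,:,1])
top=(h>.066)&(h<.076)&(r<.045)&(Q[:,:,0]>-.02); print("top",top.sum(),circ(c,top.astype(np.uint8),o["ee_pos"][2]+.034))
f=(h>.0)&(h<.034)&(Q[:,:,0]>.036)&(r<.052)
q=Q[f]; print("foot",f.sum(),q.mean(0),"end-plate y range",np.percentile(q[:,1],[2,50,98]), np.percentile(q[:,0],[2,98]),np.percentile(h[f],[2,98]))
g=(255*(c["img"][:,:,::-1]/255.)**.5).astype(np.uint8)[60:340,120:400]; cv2.imwrite("pics/hand.png",cv2.resize(g,None,fx=2,fy=2))
E
```

```text
[0.57333533 0.08242169 0.17032969] [3.14154412e+00 7.84129881e-05 2.59476782e+00]
top 17329 (array([569.6,  85. ]), 45.5)
foot 656 [ 0.04109032 -0.00122542  0.01020743] end-plate y range [-0.01033441 -0.00141618  0.00799571] [0.03724925 0.04306101] [0.00986589 0.03125084]
```

View pics/hand.png

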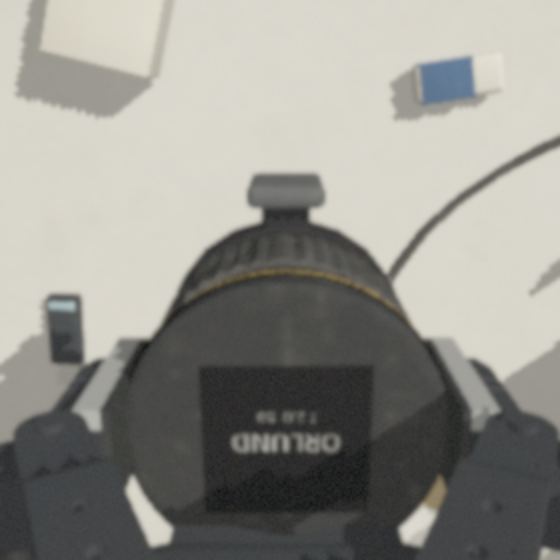

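In the hand the foot points along tool +x: its plate centre is at y = -1 mm and its outer face is 43 mm out. The lens is upright. Next I'll carry it over the well and turn it.

Converted, -0.03397 m is -0.0679, -0.01743 m is -0.0349.

```bash
echo '{"segments":[[-0.0349, -0.0679, 0, 0, 0, 0], [-0.0349, -0.0679, 0, 0, 0, 0], [-0.0349, -0.0679, 0, 0, 0, 0], [-0.0349, -0.0679, 0, 0, 0, 0], [-0.0349, -0.0679, 0, 0, 0, 0], [-0.0349, -0.0679, 0, 0, 0, 0], [-0.0349, -0.0679, 0, 0, 0, 0], [-0.0349, -0.0679, 0, 0, 0, 0], [-0.0349, -0.0679, 0, 0, 0, 0], [-0.0349, -0.0679, 0, 0, 0, 0]]}' > next.json && python3 -m jog next.json && echo '{"segments":[[0, 0, 0, 0, 0, -0.0362], [0, 0, 0, 0, 0, -0.0362], [0, 0, 0, 0, 0, -0.0362], [0, 0, 0, 0, 0, -0.0362], [0, 0, 0, 0, 0, -0.0362], [0, 0, 0, 0, 0, -0.0362], [0, 0, 0, 0, 0, 0], [0, 0, 0, 0, 0, 0], [0, 0, 0, 0, 0, 0]]}' > next.json && python3 -m jog next.json
python3 - <<'E'
from h import *
o=bot.get_obs(); yaw=o["tcp_rot"][2]; d=np.array([.5455,-.2984])-o["ee_pos"][:2]
print(o["ee_pos"],o["tcp_rot"],"tool d",d@[np.cos(yaw),np.sin(yaw)],d@[np.sin(yaw),-np.cos(yaw)],"rz",-((3.278-yaw+np.pi)%(2*np.pi)-np.pi),o["joint_pos"])
c=cam("wrist"); g=(255*(c["img"][:,:,::-1]/255.)**.5).astype(np.uint8); cv2.imwrite("pics/w2.png",g)
E
```

```text
clock: 5.45
ee_pos: [0.5451, -0.3003, 0.1704]
tcp_rot: [3.142, 0.0, 2.595]
wrist_force: [1.0, -0.0, -3.6]
finger_gap: 0.0648
gripper_force: 58.4
clock: 6.2
ee_pos: [0.5455, -0.2984, 0.1702]
tcp_rot: [3.142, -0.0, -3.009]
wrist_force: [0.0, 0.4, -3.2]
finger_gap: 0.0647
gripper_force: 58.6
[ 0.54552985 -0.29835397  0.17022601] [ 3.14155836e+00 -9.98309475e-05 -3.00928846e+00] tool d 3.566057499016717e-05 -4.1686541061374476e-05 rz -0.004103149253907645 [-5.02860254e-01  4.09672694e-01  1.69567931e+00 -3.67494717e-05
  1.03634136e+00 -2.20594206e+00]
```

View pics/w2.png

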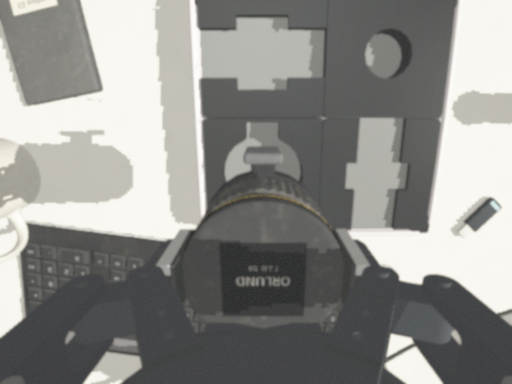

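The wrist view shows the foot at (263,155) in line with the slot at (263,130), and the tray's edges square to the picture. I'll lower the lens.

Converted, 0.032 m is 0.064, 0.031 m is 0.062.

```bash
echo '{"segments":[[0, 0, 0.064, 0, 0, 0], [0, 0, 0.064, 0, 0, 0], [0, 0, 0.062, 0, 0, 0], [0, 0, 0, 0, 0, 0], [0, 0, 0, 0, 0, 0]]}' > next.json && python3 -m jog next.json && echo '{"segments":[[0, 0, 0.014, 0, 0, 0], [0, 0, 0.014, 0, 0, 0], [0, 0, 0.012, 0, 0, 0], [0, 0, 0.01, 0, 0, 0], [0, 0, 0, 0, 0, 0], [0, 0, 0, 0, 0, 0], [0, 0, 0, 0, 0, 0]]}' > next.json && python3 -m jog next.json
```

```text
clock: 6.67
ee_pos: [0.5445, -0.2978, 0.0742]
tcp_rot: [3.139, -0.003, -3.007]
wrist_force: [-0.0, -0.6, -3.1]
finger_gap: 0.0645
gripper_force: 58.6
clock: 7.25
ee_pos: [0.5458, -0.2985, 0.0506]
tcp_rot: [-3.141, 0.0, -3.006]
wrist_force: [0.2, 0.2, -2.7]
finger_gap: 0.0649
gripper_force: 58.6
```

Converted, 0.002 m is 0.004, 0.001 m is 0.002.

```bash
echo '{"segments":[[0, 0, 0.004, 0, 0, 0], [0, 0, 0.002, 0, 0, 0], [0, 0, 0, 0, 0, 0]]}' > next.json && python3 -m jog next.json && echo '{"segments":[[0, 0, 0, 0, 0, 0], [0, 0, 0, 0, 0, 0], [0, 0, 0, 0, 0, 0], [0, 0, 0, 0, 0, 0], [0, 0, 0, 0, 0, 0]]}' > next.json && python3 -m jog next.json .085 && echo '{"segments":[[0, 0, -0.04, 0, 0, 0], [0, 0, -0.07, 0, 0, 0], [0, 0, -0.07, 0, 0, 0], [0, 0, -0.07, 0, 0, 0], [0, 0, 0, 0, 0, 0]]}' > next.json && python3 -m jog next.json && echo '{"segments":[[0.0182, 0.0778, 0, 0, 0, 0], [0.0182, 0.0778, 0, 0, 0, 0], [0.0182, 0.0778, 0, 0, 0, 0], [0.0182, 0.0778, 0, 0, 0, 0], [0.0182, 0.0778, 0, 0, 0, 0], [0.0182, 0.0778, 0, 0, 0, 0], [0.0182, 0.0778, 0, 0, 0, 0], [0, 0, 0, 0, 0, 0], [0, 0, 0, 0, 0, 0]]}' > next.json && python3 -m jog next.json .055
python3 - <<'E'
from h import *
o=bot.get_obs(); print(o["ee_pos"],o["tcp_rot"])
t=cam("top"); t["range_z"]=np.median([cam("top")["range_z"] for _ in range(5)],0); P=cloud(t); Z=P[:,:,2]
m=blob((Z>.07)&(Z<.1),(358,197)); print("lens",m.sum(),circ(t,m,.083),np.median(Z[m>0]))
c=cam("wrist"); P=np.median([cloud(cam("wrist")) for _ in range(5)],0); Z=P[:,:,2]
m=((Z>.044)&(Z<.06)&(np.hypot(P[:,:,0]-.4455,P[:,:,1]+.0373)<.025)).astype(np.uint8); print("can",m.sum(),circ(c,m,.052),np.median(P[m>0],0))
g=(255*(c["img"][:,:,::-1]/255.)**.5).astype(np.uint8); cv2.imwrite("pics/w3.png",g)
E
```

```text
clock: 7.5
ee_pos: [0.5461, -0.2987, 0.049]
tcp_rot: [-3.141, 0.001, -3.006]
wrist_force: [-3.6, 1.9, 12.3]
finger_gap: 0.0646
gripper_force: 60.1
clock: 7.92
ee_pos: [0.5456, -0.2984, 0.0472]
tcp_rot: [-3.142, 0.0, -3.006]
wrist_force: [-0.1, 0.1, 0.5]
finger_gap: 0.0848
gripper_force: 0.0
clock: 8.33
ee_pos: [0.549, -0.3003, 0.1794]
tcp_rot: [-3.135, 0.008, -3.006]
wrist_force: [0.2, -1.3, 0.4]
finger_gap: 0.0848
gripper_force: 0.0
clock: 9.08
ee_pos: [0.445, -0.0357, 0.1724]
tcp_rot: [-3.142, 0.0, -3.002]
wrist_force: [0.6, -0.4, -0.1]
finger_gap: 0.0549
gripper_force: 0.0
[ 0.4449947  -0.03566034  0.17235381] [-3.14150259e+00  2.74078870e-04 -3.00199128e+00]
lens 775 (array([ 547.6, -297.6]), 34.2) 0.0831988876050267
can 1115 (array([445.2, -39.1]), 17.1) [ 0.44464804 -0.03883005  0.05229863]
```

View pics/w3.png

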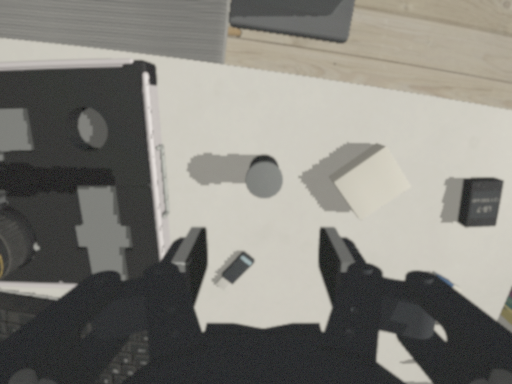

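The wrist view shows the can at (264,176), the stick at (235,270), the battery at (480,202) and the note block at (370,182). The lens top is at 83.2 mm, so the lens is fully seated. I'll pick up the can.

Converted, 0.037 m is 0.074, -0.002 m is -0.004.

```bash
echo '{"segments":[[0, -0.004, 0.06, 0, 0, 0], [0, 0, 0.074, 0, 0, 0], [0, 0, 0.074, 0, 0, 0], [0, 0, 0.06, 0, 0, 0], [0, 0, 0.023, 0, 0, 0], [0, 0, 0, 0, 0, 0], [0, 0, 0, 0, 0, 0]]}' > next.json && python3 -m jog next.json .055 && echo '{"segments":[[0, 0, 0, 0, 0, 0], [0, 0, 0, 0, 0, 0], [0, 0, 0, 0, 0, 0], [0, 0, 0, 0, 0, 0], [0, 0, 0, 0, 0, 0]]}' > next.json && python3 -m jog next.json .02 40 && echo '{"segments":[[0, 0, -0.05, 0, 0, 0], [0, 0, -0.074, 0, 0, 0], [0, 0, -0.074, 0, 0, 0], [0, 0, 0, 0, 0, 0], [0, 0, 0, 0, 0, 0], [0, 0, 0, 0, 0, 0]]}' > next.json && python3 -m jog next.json
```

```text
clock: 10.27
ee_pos: [0.4454, -0.0392, 0.0264]
tcp_rot: [3.141, -0.002, -3.006]
wrist_force: [0.5, 0.9, 1.1]
finger_gap: 0.0549
gripper_force: 0.0
clock: 10.68
ee_pos: [0.447, -0.0393, 0.028]
tcp_rot: [-3.141, 0.003, -3.006]
wrist_force: [-0.2, 1.2, 7.6]
finger_gap: 0.0317
gripper_force: 39.4
clock: 11.18
ee_pos: [0.4457, -0.0392, 0.1261]
tcp_rot: [-3.141, 0.001, -3.006]
wrist_force: [-0.8, 0.2, -0.3]
finger_gap: 0.0315
gripper_force: 39.7
```

```bash
echo '{"segments":[[0.0176, -0.0648, 0, 0, 0, 0], [0.0176, -0.0648, 0, 0, 0, 0], [0.0176, -0.0648, 0, 0, 0, 0], [0.0176, -0.0648, 0, 0, 0, 0], [0.0176, -0.0652, 0, 0, 0, 0], [0, 0, 0, 0, 0, 0], [0, 0, 0, 0, 0, 0], [0, 0, 0, 0, 0, 0]]}' > next.json && python3 -m jog next.json
python3 - <<'E'
from h import *
o=bot.get_obs(); print(o["ee_pos"],o["tcp_rot"])
T=R.from_euler('xyz',o["tcp_rot"]).as_matrix()
c=cam("wrist"); P=np.median([cloud(cam("wrist")) for _ in range(5)],0); Q=(P-o["ee_pos"])@T
m=blob((-Q[:,:,2]>.015)&(-Q[:,:,2]<.035)&(np.hypot(Q[:,:,0],Q[:,:,1])<.025),(262,230)); print("can",m.sum(),circ(c,m,o["ee_pos"][2]+.0245),np.median(Q[m>0],0),np.percentile(Q[m>0][:,0],[1,99]))
E
```

```text
clock: 11.85
ee_pos: [0.4232, -0.2053, 0.1246]
tcp_rot: [3.14, -0.002, -3.007]
wrist_force: [-0.6, 0.7, 0.3]
finger_gap: 0.0319
gripper_force: 39.8
[ 0.42317214 -0.20525724  0.1245675 ] [ 3.13984419e+00 -2.13565814e-03 -3.00670781e+00]
can 5518 (array([ 421.3, -205.8]), 25.2) [ 0.00484134 -0.00064008 -0.02521068] [-0.01388453  0.01745215]
```

Converted, 0.03 m is 0.06, 0.012 m is 0.024.

```bash
echo '{"segments":[[0, 0, 0.06, 0, 0, 0], [0, 0, 0.06, 0, 0, 0], [0, 0, 0.024, 0, 0, 0], [0, 0, 0.012, 0, 0, 0], [0, 0, 0.008, 0, 0, 0], [0, 0, 0.006, 0, 0, 0], [0, 0, 0.002, 0, 0, 0], [0, 0, 0, 0, 0, 0], [0, 0, 0, 0, 0, 0]]}' > next.json && python3 -m jog next.json
```

```text
clock: 12.9
ee_pos: [0.4247, -0.2061, 0.0405]
tcp_rot: [-3.141, 0.001, -3.006]
wrist_force: [0.0, 0.9, -0.6]
finger_gap: 0.0316
gripper_force: 39.9
```

Converted, 0.0015 m is 0.003.

```bash
echo '{"segments":[[0, 0, 0.003, 0, 0, 0], [0, 0, 0, 0, 0, 0], [0, 0, 0, 0, 0, 0]]}' > next.json && python3 -m jog next.json && echo '{"segments":[[0, 0, 0, 0, 0, 0], [0, 0, 0, 0, 0, 0], [0, 0, 0, 0, 0, 0], [0, 0, 0, 0, 0, 0]]}' > next.json && python3 -m jog next.json .055 && echo '{"segments":[[0, 0, -0.04, 0, 0, 0], [0, 0, -0.08, 0, 0, 0], [0, 0, -0.08, 0, 0, 0], [0, 0, -0.04, 0, 0, 0], [0, 0, 0, 0, 0, 0]]}' > next.json && python3 -m jog next.json && echo '{"segments":[[-0.0157, 0.0792, 0, 0, 0, 0], [-0.0157, 0.0792, 0, 0, 0, 0], [-0.0157, 0.0792, 0, 0, 0, 0], [-0.0157, 0.0792, 0, 0, 0, 0], [-0.0157, 0.0792, 0, 0, 0, 0], [-0.0157, 0.0792, 0, 0, 0, 0], [-0.0157, 0.0792, 0, 0, 0, 0], [-0.0157, 0.0792, 0, 0, 0, 0], [-0.0157, 0.0792, 0, 0, 0, 0], [-0.0157, 0.0792, 0, 0, 0, 0]]}' > next.json && python3 -m jog next.json .06 && echo '{"segments":[[0, 0, 0, 0, 0, -0.0121], [0, 0, 0, 0, 0, 0], [0, 0, 0, 0, 0, 0], [0, 0, 0, 0, 0, 0]]}' > next.json && python3 -m jog next.json
python3 - <<'E'
from h import *
o=bot.get_obs(); print(o["ee_pos"],o["tcp_rot"])
t=cam("top"); t["range_z"]=np.median([cam("top")["range_z"] for _ in range(5)],0); P=cloud(t); Z=P[:,:,2]
m=blob((Z>.05)&(Z<.075)&(P[:,:,0]<.47)&(P[:,:,1]<-.1),(317,252)); print("can",m.sum(),circ(t,m,.064),np.median(Z[m>0]))
c=cam("wrist"); c["range_z"]=np.median([cam("wrist")["range_z"] for _ in range(5)],0);P=cloud(c); Z=P[:,:,2]
m=((Z>.010)&(Z<.022)&(np.hypot(P[:,:,0]-.4485,P[:,:,1]-.197)<.04)).astype(np.uint8); m=cv2.morphologyEx(m,cv2.MORPH_OPEN,np.ones((3,3))); print("bat",m.sum(),rect(c,m,.016),np.median(Z[m>0]))
g=(255*(c["img"][:,:,::-1]/255.)**.5).astype(np.uint8); cv2.imwrite("pics/w4.png",g)
E
```

```text
clock: 13.15
ee_pos: [0.4252, -0.2061, 0.0399]
tcp_rot: [-3.141, 0.002, -3.006]
wrist_force: [-2.0, 3.5, 17.4]
finger_gap: 0.0315
gripper_force: 41.1
clock: 13.48
ee_pos: [0.4242, -0.2059, 0.0384]
tcp_rot: [-3.141, 0.0, -3.006]
wrist_force: [-0.5, -0.1, 0.1]
finger_gap: 0.0552
gripper_force: 0.0
clock: 13.9
ee_pos: [0.4268, -0.2072, 0.1627]
tcp_rot: [-3.137, 0.006, -3.006]
wrist_force: [1.1, -0.4, 0.3]
finger_gap: 0.0549
gripper_force: 0.0
clock: 14.73
ee_pos: [0.4475, 0.199, 0.1574]
tcp_rot: [-3.141, -0.001, -3.005]
wrist_force: [1.3, -0.3, 0.5]
finger_gap: 0.06
gripper_force: 0.0
clock: 15.07
ee_pos: [0.4477, 0.1961, 0.1576]
tcp_rot: [-3.141, -0.001, -2.969]
wrist_force: [-0.3, -0.2, -0.4]
finger_gap: 0.0603
gripper_force: 0.0
[0.44770699 0.19608417 0.15760756] [-3.14102729e+00 -1.44750276e-03 -2.96922945e+00]
can 191 (array([ 423.8, -203.8]), 16.7) 0.06351146353608494
bat 1990 (array([448.4, 197.2]), array([51.3, 35.9]), 0.168) 0.01694885328230364
```

View pics/w4.png

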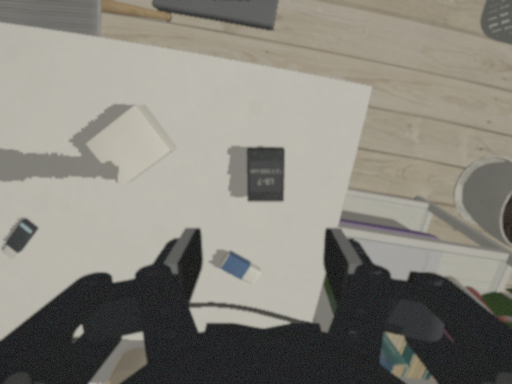

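The wrist view confirms the black battery at (265,174). The yellow lookalike isn't in view and the eraser at (237,262) is clear of the path. The can is seated, with its top at 63.5 mm.

Careful with the scale: shifts go in shares of 0.5 m and turns go in shares of pi rad. That gives: 0.037 m is 0.074, 0.035 m is 0.07.

```bash
echo '{"segments":[[0, 0.002, 0.07, 0, 0, 0], [0, 0, 0.074, 0, 0, 0], [0, 0, 0.074, 0, 0, 0], [0, 0, 0.05, 0, 0, 0], [0, 0, 0.024, 0, 0, 0], [0, 0, 0.012, 0, 0, 0], [0, 0, 0.006, 0, 0, 0], [0, 0, 0, 0, 0, 0], [0, 0, 0, 0, 0, 0]]}' > next.json && python3 -m jog next.json .055 && echo '{"segments":[[0, 0, 0, 0, 0, 0], [0, 0, 0, 0, 0, 0], [0, 0, 0, 0, 0, 0], [0, 0, 0, 0, 0, 0], [0, 0, 0, 0, 0, 0]]}' > next.json && python3 -m jog next.json .02 40 && echo '{"segments":[[0, 0, -0.04, 0, 0, 0], [0, 0, -0.08, 0, 0, 0], [0, 0, -0.08, 0, 0, 0], [0, 0, 0, 0, 0, 0], [0, 0, 0, 0, 0, 0], [0, 0, 0, 0, 0, 0]]}' > next.json && python3 -m jog next.json
python3 - <<'E'
from h import *
o=bot.get_obs(); print(o["ee_pos"],o["tcp_rot"]); T=R.from_euler('xyz',o["tcp_rot"]).as_matrix()
c=cam("wrist"); g=(255*(c["img"][:,:,::-1]/255.)**.5).astype(np.uint8); cv2.imwrite("pics/w5.png",g)
Q=(np.median([cloud(cam("wrist")) for _ in range(5)],0)-o["ee_pos"])@T
m=(abs(Q[:,:,2]+.013)<.006)&(abs(Q[:,:,1])<.014)&(abs(Q[:,:,0])<.04); q=Q[m]; print(m.sum(),np.percentile(q[:,0],[1,50,99]),np.median(q[:,2]))
E
```

```text
clock: 16.42
ee_pos: [0.4488, 0.1984, 0.0041]
tcp_rot: [3.141, 0.001, -2.968]
wrist_force: [-0.5, 0.3, 0.6]
finger_gap: 0.0547
gripper_force: 0.0
clock: 16.83
ee_pos: [0.4489, 0.1984, 0.0045]
tcp_rot: [3.141, 0.002, -2.968]
wrist_force: [-0.6, -1.0, 6.8]
finger_gap: 0.0351
gripper_force: 39.9
clock: 17.33
ee_pos: [0.4481, 0.1981, 0.1038]
tcp_rot: [3.141, 0.001, -2.968]
wrist_force: [-0.9, -0.1, -1.2]
finger_gap: 0.0349
gripper_force: 40.7
[0.44812739 0.19808581 0.10380105] [ 3.14132875e+00  1.23049124e-03 -2.96756134e+00]
5981 [-0.02340054  0.00434773  0.02720515] -0.010867026939444838
```

View pics/w5.png

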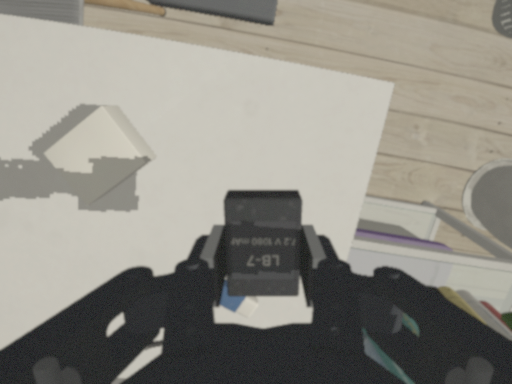

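The wrist view shows the battery held square between the pads at (262,243), with its centre about 2 mm towards tool +x. I'll carry it to its pocket.

Converted, -0.03885 m is -0.0777, 0.00585 m is 0.0117, 0.04 rad is 0.0127.

```bash
echo '{"segments":[[0, 0, -0.02, 0, 0, 0.0127], [0.0117, -0.0777, 0, 0, 0, 0], [0.0117, -0.0777, 0, 0, 0, 0], [0.0117, -0.0777, 0, 0, 0, 0], [0.0117, -0.0777, 0, 0, 0, 0], [0.0117, -0.0777, 0, 0, 0, 0], [0.0117, -0.0777, 0, 0, 0, 0]]}' > next.json && python3 -m jog next.json && echo '{"segments":[[0.0117, -0.0777, 0, 0, 0, 0], [0.0117, -0.0777, 0, 0, 0, 0], [0.0117, -0.0777, 0, 0, 0, 0], [0.0117, -0.0777, 0, 0, 0, 0], [0.0117, -0.0777, 0, 0, 0, 0], [0.0117, -0.0777, 0, 0, 0, 0], [0.0117, -0.0777, 0, 0, 0, 0], [0, 0, 0, 0, 0, 0], [0, 0, 0, 0, 0, 0], [0, 0, 0, 0, 0, 0]]}' > next.json && python3 -m jog next.json
python3 - <<'E'
from h import *
o=bot.get_obs(); yaw=o["tcp_rot"][2]; d=np.array([.4405,-.3125])-o["ee_pos"][:2]
print(o["ee_pos"],o["tcp_rot"],"tool d",d@[np.cos(yaw),np.sin(yaw)],d@[np.sin(yaw),-np.cos(yaw)],"rz",-((3.2756-yaw+np.pi)%(2*np.pi)-np.pi))
E
```

```text
clock: 18.22
ee_pos: [0.4438, -0.0393, 0.1129]
tcp_rot: [3.141, -0.001, -3.007]
wrist_force: [-0.0, -0.9, -0.6]
finger_gap: 0.0347
gripper_force: 40.7
clock: 19.05
ee_pos: [0.4395, -0.3122, 0.1125]
tcp_rot: [3.14, -0.001, -3.009]
wrist_force: [-0.4, 1.2, -0.5]
finger_gap: 0.0347
gripper_force: 40.7
[ 0.43949265 -0.31218116  0.11245398] [ 3.14007082e+00 -1.31017701e-03 -3.00865841e+00] tool d -0.000956204950019324 -0.00044954381718970724 rz -0.0010730985811928662
```

Converted, 0.03 m is 0.06, 0.012 m is 0.024.

```bash
echo '{"segments":[[0, 0, 0.06, 0, 0, 0], [0, 0, 0.06, 0, 0, 0], [0, 0, 0.024, 0, 0, 0], [0, 0, 0.012, 0, 0, 0], [0, 0, 0.006, 0, 0, 0], [0, 0, 0.004, 0, 0, 0], [0, 0, 0, 0, 0, 0], [0, 0, 0, 0, 0, 0]]}' > next.json && python3 -m jog next.json
```

```text
clock: 19.72
ee_pos: [0.4409, -0.3129, 0.0313]
tcp_rot: [-3.141, 0.001, -3.007]
wrist_force: [0.2, -0.0, 0.1]
finger_gap: 0.0347
gripper_force: 40.7
```

Converted, 0.0015 m is 0.003, 0.001 m is 0.002.

```bash
echo '{"segments":[[0, 0, 0.003, 0, 0, 0], [0, 0, 0.002, 0, 0, 0], [0, 0, 0, 0, 0, 0], [0, 0, 0, 0, 0, 0]]}' > next.json && python3 -m jog next.json && echo '{"segments":[[0, 0, 0, 0, 0, 0], [0, 0, 0, 0, 0, 0], [0, 0, 0, 0, 0, 0], [0, 0, 0, 0, 0, 0]]}' > next.json && python3 -m jog next.json .05 && echo '{"segments":[[0, 0, -0.04, 0, 0, 0], [0, 0, -0.07, 0, 0, 0], [0, 0, -0.07, 0, 0, 0], [0, 0, -0.07, 0, 0, 0], [0, 0, -0.03, 0, 0, 0], [0, 0, 0, 0, 0, 0]]}' > next.json && python3 -m jog next.json && echo '{"segments":[[-0.0394, 0.0599, 0, 0, 0, 0], [-0.0394, 0.0599, 0, 0, 0, 0], [-0.0394, 0.0599, 0, 0, 0, 0], [-0.0394, 0.0599, 0, 0, 0, 0], [-0.0394, 0.0599, 0, 0, 0, 0], [-0.0394, 0.0599, 0, 0, 0, 0], [-0.0394, 0.0599, 0, 0, 0, 0], [-0.0394, 0.0599, 0, 0, 0, 0]]}' > next.json && python3 -m jog next.json .04 && echo '{"segments":[[0, 0, 0, 0, 0, 0.0388], [0, 0, 0, 0, 0, 0.0388], [0, 0, 0, 0, 0, 0.0388], [0, 0, 0, 0, 0, 0.0388], [0, 0, 0, 0, 0, 0.0388], [0, 0, 0, 0, 0, 0.0388], [0, 0, 0, 0, 0, 0], [0, 0, 0, 0, 0, 0]]}' > next.json && python3 -m jog next.json
python3 - <<'E'
from h import *
o=bot.get_obs(); print(o["ee_pos"],o["tcp_rot"])
t=cam("top"); t["range_z"]=np.median([cam("top")["range_z"] for _ in range(5)],0); P=cloud(t); Z=P[:,:,2]
m=((Z>.036)&(Z<.05)&(np.hypot(P[:,:,0]-.4385,P[:,:,1]+.3128)<.035)).astype(np.uint8); m=cv2.morphologyEx(m,cv2.MORPH_OPEN,np.ones((3,3)));print("bat",m.sum(),rect(t,m,.040),np.median(Z[m>0]))
c=cam("wrist"); c["range_z"]=np.median([cam("wrist")["range_z"] for _ in range(5)],0);P=cloud(c); Z=P[:,:,2]
m=((Z>.005)&(Z<.014)&(np.hypot(P[:,:,0]-.567,P[:,:,1]+.0557)<.04)).astype(np.uint8); m=cv2.morphologyEx(m,cv2.MORPH_OPEN,np.ones((3,3))); print("stick",m.sum(),rect(c,m,.008),np.median(Z[m>0]))
mm=((c["img"].max(2)<80)&(np.hypot(P[:,:,0]-.567,P[:,:,1]+.0557)<.035)).astype(np.uint8); print("housing dark",mm.sum(),rect(c,mm,.008))
g=(255*(c["img"][:,:,::-1]/255.)**.5).astype(np.uint8); cv2.imwrite("pics/w6.png",g)
E
```

```text
clock: 20.05
ee_pos: [0.4406, -0.3129, 0.0285]
tcp_rot: [-3.141, 0.001, -3.008]
wrist_force: [-0.6, 1.0, 5.0]
finger_gap: 0.0349
gripper_force: 41.3
clock: 20.38
ee_pos: [0.4402, -0.3126, 0.0278]
tcp_rot: [-3.142, -0.0, -3.008]
wrist_force: [-0.2, 0.1, 0.3]
finger_gap: 0.0499
gripper_force: 0.0
clock: 20.88
ee_pos: [0.4422, -0.314, 0.1719]
tcp_rot: [-3.137, 0.005, -3.008]
wrist_force: [0.4, -0.7, 0.9]
finger_gap: 0.05
gripper_force: 0.0
clock: 21.55
ee_pos: [0.5642, -0.0523, 0.1665]
tcp_rot: [3.141, -0.002, -3.008]
wrist_force: [0.9, -0.6, 0.2]
finger_gap: 0.0399
gripper_force: 0.0
clock: 22.22
ee_pos: [0.5638, -0.054, 0.1668]
tcp_rot: [-3.141, -0.001, 2.549]
wrist_force: [-0.5, 0.1, 0.2]
finger_gap: 0.0403
gripper_force: 0.0
[ 0.56379715 -0.05402046  0.1667726 ] [-3.14085830e+00 -1.37736495e-03  2.54859613e+00]
bat 386 (array([ 440.9, -312.5]), array([51.9, 36.7]), 0.144) 0.04006541328594637
stick 830 (array([567.1, -56.2]), array([17.4, 51. ]), -0.596) 0.00854818081694883
housing dark 22314 (array([ 705.5, -150.5]), array([375.8, 223.5]), 0.974)
```

View pics/w6.png

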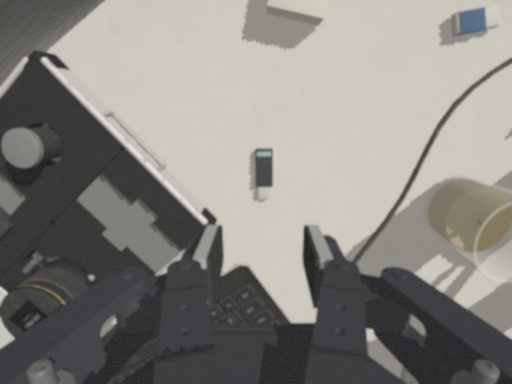

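The wrist view shows the black stick at (264,168) with its plug end at (264,193), in line with the tool. The battery is seated, its top at 40.1 mm. I'll grip the stick now.

Converted, 0.037 m is 0.074, -0.0009 m is -0.0018.

```bash
echo '{"segments":[[-0.0018, 0, 0.07, 0, 0, 0], [0, 0, 0.074, 0, 0, 0], [0, 0, 0.074, 0, 0, 0], [0, 0, 0.06, 0, 0, 0], [0, 0, 0.03, 0, 0, 0], [0, 0, 0.014, 0, 0, 0], [0, 0, 0.006, 0, 0, 0], [0, 0, 0.002, 0, 0, 0], [0, 0, 0, 0, 0, 0], [0, 0, 0, 0, 0, 0]]}' > next.json && python3 -m jog next.json .04 && echo '{"segments":[[0, 0, 0, 0, 0, 0], [0, 0, 0, 0, 0, 0], [0, 0, 0, 0, 0, 0], [0, 0, 0, 0, 0, 0], [0, 0, 0, 0, 0, 0]]}' > next.json && python3 -m jog next.json .005 30 && echo '{"segments":[[0, 0, -0.04, 0, 0, 0], [0, 0, -0.08, 0, 0, 0], [0, 0, -0.08, 0, 0, 0], [0, 0, 0, 0, 0, 0], [0, 0, 0, 0, 0, 0], [0, 0, 0, 0, 0, 0]]}' > next.json && python3 -m jog next.json
python3 - <<'E'
from h import *
o=bot.get_obs(); print(o["ee_pos"],o["tcp_rot"]); T=R.from_euler('xyz',o["tcp_rot"]).as_matrix()
c=cam("wrist"); g=(255*(c["img"][:,:,::-1]/255.)**.5).astype(np.uint8)[100:340,120:400]; cv2.imwrite("pics/w7.png",cv2.resize(g,None,fx=2,fy=2))
Q=(np.median([cloud(cam("wrist")) for _ in range(5)],0)-o["ee_pos"])@T
m=(abs(Q[:,:,2]+.007)<.006)&(abs(Q[:,:,1])<.006)&(abs(Q[:,:,0])<.045); q=Q[m]; print(m.sum(),np.percentile(q[:,0],[1,50,99]),np.median(q[:,2]))
E
```

```text
clock: 23.65
ee_pos: [0.5662, -0.0547, 0.0041]
tcp_rot: [3.141, 0.002, 2.545]
wrist_force: [0.5, 0.3, 0.5]
finger_gap: 0.0403
gripper_force: 0.0
clock: 24.07
ee_pos: [0.5658, -0.0547, 0.0039]
tcp_rot: [3.141, 0.001, 2.545]
wrist_force: [-1.6, 0.3, 6.5]
finger_gap: 0.017
gripper_force: 29.2
clock: 24.57
ee_pos: [0.565, -0.0546, 0.1031]
tcp_rot: [3.141, 0.001, 2.545]
wrist_force: [0.4, 0.9, -0.9]
finger_gap: 0.0169
gripper_force: 29.6
[ 0.56497585 -0.05456411  0.10308128] [3.14129908e+00 5.53322800e-04 2.54482245e+00]
2205 [-0.0267001   0.00221559  0.02444384] -0.003298885361738044
```

View pics/w7.png

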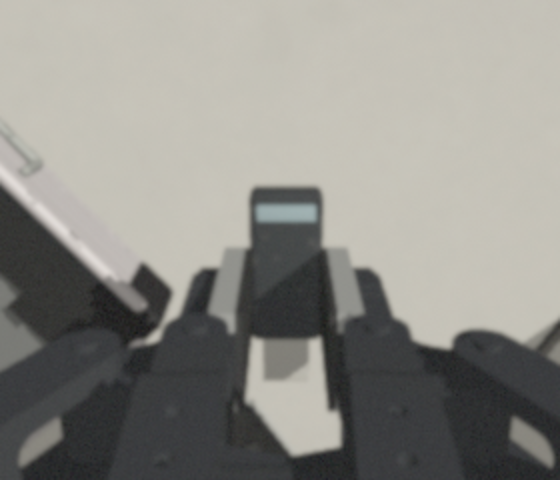

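The crop shows the stick held level by its housing, with the plug pointing to tool -x. I'll carry it to its pocket and turn it there.

Converted, -0.0327 m is -0.0654, -0.01185 m is -0.0237.

```bash
echo '{"segments":[[0, 0, -0.04, 0, 0, 0], [-0.0237, -0.0654, 0, 0, 0, 0], [-0.0237, -0.0654, 0, 0, 0, 0], [-0.0237, -0.0654, 0, 0, 0, 0], [-0.0237, -0.0654, 0, 0, 0, 0], [0, 0, 0, 0, 0, 0]]}' > next.json && python3 -m jog next.json && echo '{"segments":[[0, 0, 0, 0, 0, 0.0382], [0, 0, 0, 0, 0, 0.0382], [0, 0, 0, 0, 0, 0.0382], [0, 0, 0, 0, 0, 0.0382], [0, 0, 0, 0, 0, 0.0382], [0, 0, 0, 0, 0, 0.0382], [0, 0, 0, 0, 0, 0.0382], [0, 0, 0, 0, 0, 0], [0, 0, 0, 0, 0, 0], [0, 0, 0, 0, 0, 0]]}' > next.json && python3 -m jog next.json
python3 - <<'E'
from h import *
o=bot.get_obs(); yaw=o["tcp_rot"][2]; d=np.array([.5308,-.1894])-o["ee_pos"][:2]
print(o["ee_pos"],o["tcp_rot"],"tool d",d@[np.cos(yaw),np.sin(yaw)],d@[np.sin(yaw),-np.cos(yaw)],"rz",-((1.705-yaw+np.pi)%(2*np.pi)-np.pi))
E
```

```text
clock: 25.37
ee_pos: [0.5294, -0.194, 0.1223]
tcp_rot: [-3.14, 0.0, 2.542]
wrist_force: [-0.5, 0.9, -0.7]
finger_gap: 0.0168
gripper_force: 29.6
clock: 26.2
ee_pos: [0.5307, -0.1893, 0.1225]
tcp_rot: [-3.141, -0.0, 1.709]
wrist_force: [0.7, -0.6, 0.3]
finger_gap: 0.0166
gripper_force: 29.6
[ 0.53072237 -0.18926043  0.12246421] [-3.14111024e+00 -2.49825574e-04  1.70886400e+00] tool d -0.00014892439494981573 5.7684681015513796e-05 rz 0.0038639961417286095
```

Converted, 0.035 m is 0.07, 0.002 m is 0.004.

```bash
echo '{"segments":[[0, 0, 0.07, 0, 0, 0], [0, 0, 0.07, 0, 0, 0], [0, 0, 0.02, 0, 0, 0], [0, 0, 0.01, 0, 0, 0], [0, 0, 0.004, 0, 0, 0], [0, 0, 0.002, 0, 0, 0], [0, 0, 0, 0, 0, 0], [0, 0, 0, 0, 0, 0], [0, 0, 0, 0, 0, 0]]}' > next.json && python3 -m jog next.json && echo '{"segments":[[0, 0, 0.003, 0, 0, 0], [0, 0, 0.002, 0, 0, 0], [0, 0, 0, 0, 0, 0], [0, 0, 0, 0, 0, 0]]}' > next.json && python3 -m jog next.json
```

```text
clock: 26.95
ee_pos: [0.5316, -0.1897, 0.0359]
tcp_rot: [3.14, 0.001, 1.705]
wrist_force: [-0.3, 0.1, -0.6]
finger_gap: 0.0163
gripper_force: 29.6
clock: 27.28
ee_pos: [0.5308, -0.1894, 0.0323]
tcp_rot: [-3.142, -0.0, 1.705]
wrist_force: [0.3, -0.5, 0.4]
finger_gap: 0.0164
gripper_force: 29.6
```

Converted, 0.001 m is 0.002.

```bash
echo '{"segments":[[0, 0, 0.002, 0, 0, 0], [0, 0, 0, 0, 0, 0], [0, 0, 0, 0, 0, 0]]}' > next.json && python3 -m jog next.json && echo '{"segments":[[0, 0, 0, 0, 0, 0], [0, 0, 0, 0, 0, 0], [0, 0, 0, 0, 0, 0]]}' > next.json && python3 -m jog next.json .035 && echo '{"segments":[[0, 0, -0.04, 0, 0, 0], [0, 0, -0.07, 0, 0, 0], [0, 0, -0.07, 0, 0, 0], [0, 0, -0.07, 0, 0, 0], [0, 0, 0, 0, 0, 0]]}' > next.json && python3 -m jog next.json && echo '{"segments":[[0.08, 0, 0, 0, 0, 0], [0.08, 0, 0, 0, 0, 0], [0.08, 0, 0, 0, 0, 0], [0.08, 0, 0, 0, 0, 0], [0.08, 0, 0, 0, 0, 0], [0, 0, 0, 0, 0, 0], [0, 0, 0, 0, 0, 0]]}' > next.json && python3 -m jog next.json
python3 - <<'E'
from h import *
t=cam("top"); t["range_z"]=np.median([cam("top")["range_z"] for _ in range(7)],0); P=cloud(t); Z=P[:,:,2]
def near(x,y,r,a,b): return cv2.morphologyEx(((Z>a)&(Z<b)&(np.hypot(P[:,:,0]-x,P[:,:,1]-y)<r)).astype(np.uint8),cv2.MORPH_OPEN,np.ones((3,3)))
for n,x,y,r,a,b,z in (("lens",.5455,-.2984,.05,.07,.1,.083),("can",.4241,-.2058,.03,.05,.08,.064),("bat",.4385,-.3128,.035,.037,.05,.04)):
    m=near(x,y,r,a,b); print(n,circ(t,m,z),rect(t,m,z),np.median(Z[m>0]))
q=(np.hypot(P[:,:,0]-.5311,P[:,:,1]+.1914)<.032); 
m=near(.5311,-.1914,.035,.0325,.045)*0
d=((t["img"].max(2)<75)&(abs((P[:,:,0]-.5311)*.991+(P[:,:,1]+.1914)*.134)<.018)&(abs(-(P[:,:,0]-.5311)*.134+(P[:,:,1]+.1914)*.991)<.035)).astype(np.uint8)
print("stick dark",d.sum(),rect(t,d,.036),np.median(Z[d>0]),np.percentile(Z[d>0],[10,90]))
g=(255*(t["img"][150:300,90:410,::-1]/255.)**.5).astype(np.uint8); cv2.imwrite("pics/end.png",cv2.resize(g,None,fx=2.5,fy=2.5,interpolation=cv2.INTER_CUBIC))
m=blob((Z>.018)&(Z<.034)&(P[:,:,1]>0),(193,247)); print("note",rect(t,m,.026))
E
```

```text
clock: 27.53
ee_pos: [0.5309, -0.1894, 0.0319]
tcp_rot: [3.142, 0.0, 1.705]
wrist_force: [-2.9, 0.9, 8.4]
finger_gap: 0.0168
gripper_force: 30.5
clock: 27.78
ee_pos: [0.5308, -0.1894, 0.0312]
tcp_rot: [-3.142, -0.0, 1.705]
wrist_force: [0.2, -0.2, 0.5]
finger_gap: 0.0351
gripper_force: 0.0
clock: 28.2
ee_pos: [0.5344, -0.1907, 0.1627]
tcp_rot: [3.133, 0.004, 1.705]
wrist_force: [1.6, -0.6, 0.3]
finger_gap: 0.0346
gripper_force: 0.0
clock: 28.78
ee_pos: [0.5038, 0.0106, 0.1561]
tcp_rot: [-3.141, 0.0, 1.709]
wrist_force: [0.5, -0.0, -0.3]
finger_gap: 0.035
gripper_force: 0.0
lens (array([ 547.5, -297.8]), 34.1) (array([ 547.3, -298.2]), array([65.2, 67.6]), -0.042) 0.08327101522827374
can (array([ 423.8, -203.8]), 16.7) (array([ 423.6, -203.7]), array([30.5, 29.9]), 1.556) 0.06350749636033037
bat (array([ 440.9, -312.5]), 30.1) (array([ 440.9, -312.7]), array([51.8, 36.3]), 0.139) 0.040122869414812024
stick dark 275 (array([ 530.7, -187.2]), array([18.8, 31.1]), -1.441) 0.03441081471790386 [0.02817205 0.03661471]
note (array([441.7,  69.2]), array([49., 59.]), -0.791)
```

View pics/end.png

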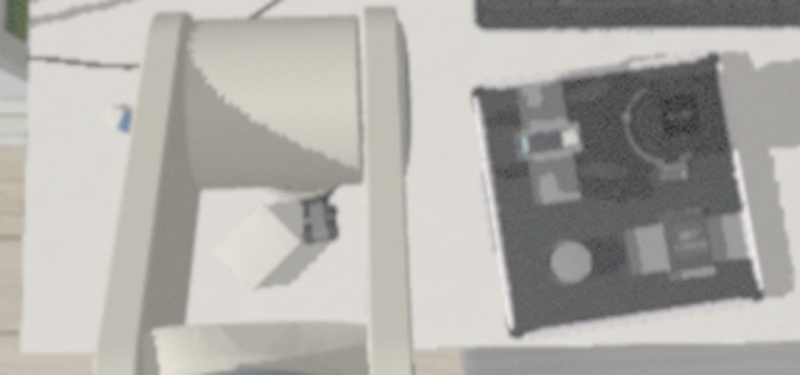

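The final view shows the lens at (665,125), the can at (570,262), the battery at (688,240) and the stick at (550,140), each in its own cut-out and at seated height. The note block at (260,245) hasn't moved. I'm handing in the job.

```bash
python3 -c "
from bench import bot
print(bot.sign_off())"
```

```text
the job is handed in; nothing more can be done
None
```

I put the lens, film canister, battery and memory stick each into its own cut-out, measured them at seated height, and handed in the job at about 29 s of the 104 s allowed; sign-off returned no verdict.

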